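Stand the slumped box file back up and close the row

ROBOT

A 6-joint arm with a two-finger parallel gripper is mounted at the origin on the work surface. World frame = base frame: x ahead of the robot, y to its left, z up, the work surface at z = 0. Lengths are in m, angles in degrees, forces in N, time in s.
With the tool pointing down it reaches from about 0.4 to 0.825 m from the base axis. Payload 7 kg.
Tool frame: the origin (TCP) lies midway between the tips of the shut fingers; the grasp point (between the pads) lies r.pinch_z behind it (r.pinch_z is the distance from the TCP to the grasp point, in m); z points along the fingers, y is the line along which they close (so a half turn about z gives the same grasp; the last joint's range is limited). The gripper opens to 88 mm and grips with 3 to 60 N. Pads are 19 mm wide; open, the fingers measure 130 mm over their backs; the gripper's body (78 mm by 193 mm) begins 47 mm behind the grasp point.
Start: joints at [-57.233, 20.546, 0.682, 0, -70.136, -16.507], TCP at [0.189, -0.648, 0.227] pointing down, gripper open.
Joint ranges: [-176.03, 176.03], [-82.01, 121.73], [-58.28, 71.71], [-173.87, 95.51], [-174.79, -0.11], [-173.66, 173.66]. Speed limits (degrees/s): [136.94, 136.94, 172.46, 180, 180, 180].

INTERFACE

Orientations are given as [roll, pitch, yaw] about the fixed x, y, z axes, in that order (R = Rz(yaw) Ry(pitch) Rx(roll)).
In Python, from plant import r, optics, job gives the robot as it stands.
- The arm moves only by the shell command python3 -m crank 'ROWS' [FORCE]. ROWS is JSON, a list of rows, each an object with "xyz": the shift along the tool's x, y, z in units of 30 mm (1.0 is 30 mm), a list of three; "delta_rot": the turn, a rotation vector about the tool's x, y, z in degrees, a list of three; "claw": the closure, from 0 (fully open) to 1 (shut). A call has 1 to 20 rows; each row is the pose to reach, as a shift and turn from the pose commanded when the call began, along the tool's axes at that moment; what a row does not reach only later rows make up. A row lasts 1/8 s, in which the tool goes at most 62.5 mm and 10.7 degrees, less where a joint would pass 70% of its speed; a pose out of reach is approached as far as the arm can. A call with a gripper value outside its range is refused whole. The fingers move at their own pace and stop on an object; FORCE is the grip in N (left out, the last holds). Time passes only in rows, so rows that repeat a pose let the fingers close. It gives the time, the measured TCP pose, the force, the opening and the grip force at its end, in the units of the state.
- r.get_state(): the state, without advancing time (a new reading comes with each control period).
- optics.capture(name): name is "scene" or "top"; returns a dict with "img" (420x560x3 uint8, blue, green, red), "fovy" (degrees; the focal length in pixels is half the picture's height over the tangent of half this angle, whatever the lens; pixels are square), "cx", "cy" (the principal point, pixels), "eye" and "rotation" of the camera in the world. Camera axes: x right, y up, looking along -z (the intrinsics and any distortion apply to the point x, -y, -z); pixel columns grow to the right and rows downward; lengths in m; the calibration is good to about 2 mm. A picture is of the moment at which its call begins. There is no depth.
- job.close_job(): hands the job in; it is judged then, once.
The state is a dict: "time_s": time; "joints": joint angles; "qd": joint speeds; "joint_torque": joint torques, N m; "tcp_pos": TCP position; "eef_rot": TCP orientation; "contact_force": force on the tool from outside, world axes, zero at the start; "moment": the same for the moment, N m; "gripper_width": finger opening in m; "gripper_force": force on a finger pad.
Only numpy, scipy, OpenCV 4.12 (cv2) and the standard library are available. Lean on these libraries where they do the work, as an engineer would, in place of code of your own. Each camera call takes 0.05 s, during which the arm holds its last target. There are 200 camera calls.

TASK

One box file, the red one, has slumped over against the bookend. First push it back upright by its upper part so that it stands on its own, leaving the bookend where it is; then push the bookend along the stand until the red file is pressed up snug against the other two upright files, with no gaps left in the row and the bookend flat against it, all square and in line. Only push: do not lift anything, do not knock the other files over and leave the other desk things alone.

Things in the scene. Friction and masses are not known exactly. Their poses are not given: they have to be found in the camera images.
- stand: Low grey steel file stand, fixed: flat floor 280 (its x) x 500 mm (its y), 6 mm thick; at its +y end a 160 mm high end wall, inner face at y = +240 mm; otherwise open. Origin: centre of the floor's underside; z up, y along the row towards the wall. Files and bookend stand on it in a row centred near x = +30 mm, axes parallel to the stand's.
- slumped_file: Red box, 160 (x) x 60 (y) x 200 mm (z, up the file), 0.4 kg; origin: centre of its underside. Leans 30 degrees towards the stand's -y on its lower -y edge, its -y face on the bookend's top edge, upper half overhanging. Tips up about that edge under 2 N at the top; below about 17 degrees it drops upright by itself, then 20 to 50 mm of free floor remain to the grey file.
- bookend: Loose steel bookend, 0.7 kg, 130 mm wide (x), 100 mm long (y): plate 12 mm thick, 100 mm high at its +y front, flat foot, yellow block 50 mm high and 20 mm thick across the rear. Origin: underside, middle of the plate's front (+y) face, which goes against the file; the block's rear face is at y = -100 mm. Slides under 3 to 15 N, more when pushing files.
- file_grey: Grey upright box file: box 160 mm deep (its x), 60 mm thick (its y), 200 mm tall (its z), about 0.4 kg. Origin: centre of its underside; z up, y towards the stand's end wall. Stands next to the blue one, on the side of the slumped file; loose.
- file_blue: Blue upright box file: box 160 mm deep (its x), 60 mm thick (its y), 200 mm tall (its z), about 0.4 kg. Origin: centre of its underside; z up, y towards the stand's end wall. Stands nearest the end wall; loose.
- stapler: Black stapler, 34 x 125 x 50 mm, lying along y on the front (-x) strip of the stand, more than 25 mm clear of the files; origin under its centre.
- stamp: Hand stamp with wooden grip, base 30 x 50 mm, 64 mm high, on the front strip of the stand; origin under its centre.
- mug: White mug, 80 mm across, 90 mm high, on the desk at either side; origin under its centre.
- tape_dispenser: Black tape dispenser, 140 x 55 x 77 mm, on the desk at the side; origin under its centre.
- hole_punch: Hole punch with blue lever, 110 x 100 x 75 mm, on the desk at the side; origin under its centre.
There are look-alikes about, which are no part of the job. Leave any orange look-alike of the bookend alone.

How it is judged (in metres and radians):
On the way:
1. the red file stands upright on its own on the stand (within 3 degrees), the bookend still within 15 mm of where it was (angle between slumped_file's own z axis and vertical below 0.052 rad and height (world z) of slumped_file below 0.01 m and distance of bookend from where it was at the start of the episode below 0.015 m and contact force between slumped_file and bookend below 0.5 N), for 0.2 s.
At the end, for the whole second after the job is handed in: All files and the bookend upright (3 degrees) on the stand, at rest; under 10 mm of gaps in all between end wall, blue, grey and red file, bookend face within 6 mm of the red file; red file and bookend square to the row (8 degrees) and within 30 mm of x = +30 mm on the stand (angle between each of slumped_file, bookend, file_grey, file_blue's own z axis and vertical below 0.052 rad and height (world z) of each of slumped_file, bookend, file_grey, file_blue below 0.01 m and linear speed of each of slumped_file, bookend, file_grey, file_blue below 0.02 m/s and y of slumped_file in the frame of stand between 0.08 and 0.096 m and y of file_grey in the frame of stand above 0.14 m and y of file_blue in the frame of stand above 0.2 m and y of bookend in the frame of slumped_file between -0.0365 and -0.026 m and angle between the y axis of each of slumped_file, bookend and the y axis of stand, either way round below 0.14 rad and x of slumped_file in the frame of stand between 0 and 0.06 m and x of bookend in the frame of stand between 0 and 0.06 m); the robot touches nothing.
It fails at once if a file or the bookend lifted off the stand (height (world z) of slumped_file above 0.045 m or height (world z) of bookend above 0.022 m or height (world z) of any of file_grey, file_blue above 0.03 m).
It fails at once if an upright file or the bookend tipped more than 14 degrees (angle between any of file_grey, file_blue, bookend's own z axis and vertical above 0.25 rad).
It fails at once if the red file toppled further over (more than 40 degrees) (angle between slumped_file's own z axis and vertical above 0.7 rad).
It fails at once if another desk thing moved more than 20 mm (distance of any of stapler, stamp, mug, tape_dispenser, hole_punch from where it was at the start of the episode above 0.02 m).
It also fails if it takes over 58 s, if anything falls off the work surface, if the arm or the gripper's body presses on something with over 40 N, if the wrist force passes 120 N, or if a joint passes its speed limit or range.

## Working session

There is one attempt and no reset: what is moved stays moved. The work goes in short steps, Python scripts to look and compute and a shell command to move; the robot and the scene stay as the last step left them, time stands still between calls to the robot, and variables do not carry over. Pictures are saved under pics/ and viewed, at most 10 in all, crops included, and the job is handed in when it is done.

```bash
ls; mkdir -p pics; python3 - <<'E'
from plant import r,optics,job
import cv2,numpy as np
for n in("scene","top"):
    c=optics.capture(n); cv2.imwrite(f"pics/{n}0.png",c["img"])
    print({k:(v if not hasattr(v,'shape') else v.tolist()) for k,v in c.items() if k!="img"})
a=cv2.imread("pics/scene0.png");b=cv2.imread("pics/top0.png")
s=r.get_state();print(s["tcp_pos"],s["eef_rot"],s["time_s"],s["contact_force"],r.pinch_z)
E
```

```text
pics
{'fovy': 47.28163651304965, 'cx': 275.96042993028334, 'cy': 204.17221795621407, 'eye': [0.8431471172395917, -0.1837807204319199, 1.1993295773339148], 'rotation': [19.05678806988041, -0.2234579131235643, 56.549410244125184]}
{'fovy': 45.77988240592737, 'cx': 273.7986253859017, 'cy': 208.60842139531027, 'eye': [0.2979346990693379, 0.01932720428569799, 1.3837448974220148], 'rotation': [9.92225579774339, 0.9795339524702537, -88.5679116773138]}
[ 0.18885278 -0.64759093  0.22570357] [ 1.79913782e+02 -8.68058262e-03 -1.63744108e+02] 0.1 [-0.25637369 -0.16924344  0.75075251] 0.0188
```

View pics/scene0.png

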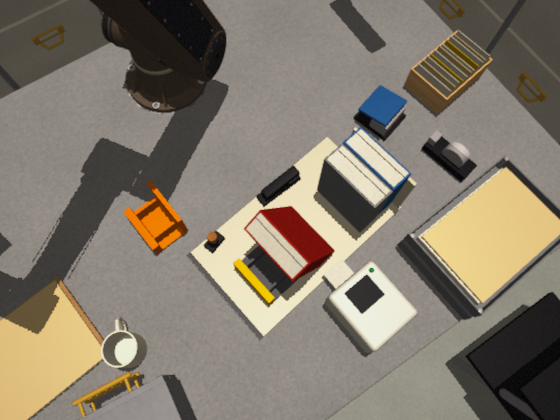

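View pics/top0.png

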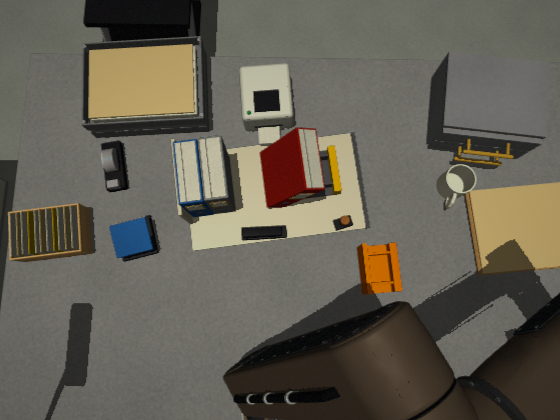

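The pictures show the stand with its row running along world +y (left in "top"). The yellow block is at top (335,169), red file at (290,167), stamp at (343,222), stapler at (263,233). The orange look-alike is off the stand at (380,268). Next I'll convert these to world positions.

```bash
cat > h.py <<'E'
import cv2,numpy as np
from scipy.spatial.transform import Rotation as Ro
from plant import r,optics,job
def ray(c,px,z):
    px=np.atleast_2d(px).astype(float); f=210/np.tan(np.radians(c["fovy"]/2))
    d=np.c_[(px[:,0]-c["cx"])/f,-(px[:,1]-c["cy"])/f,-np.ones(len(px))]
    d=d@Ro.from_euler("xyz",c["rotation"],degrees=True).as_matrix().T
    e=np.array(c["eye"]); return (e+d*((z-e[2])/d[:,2])[:,None])[:,:2]
def yellow(c):
    h=cv2.cvtColor(c["img"],cv2.COLOR_BGR2HSV)
    m=cv2.inRange(h,(22,200,120),(32,255,255))
    cs=cv2.findContours(m,0,2)[0]; return max(cs,key=cv2.contourArea)
def rect(c,cn,z):
    w=ray(c,cn.reshape(-1,2),z).astype(np.float32); return cv2.minAreaRect(w*1000)
E
python3 - <<'E'
from h import *
np.set_printoptions(precision=4,suppress=True)
cap={n:optics.capture(n) for n in("scene","top")}
for n,c in cap.items():
    print(n,"yellow",rect(c,yellow(c),.056),cv2.boundingRect(yellow(c)))
c=cap["top"]; print("stand top",ray(c,[(193,249),(366,228),(353,134)],.006))
print("red top upper",ray(c,[(303,129),(320,128),(324,198),(265,207)],.2))
c=cap["scene"]; print("stand scene",ray(c,[(190,252),(264,336),(330,138),(416,184)],.006))
print("red scene: white top -y edge corners z.179, +y edge z.209",ray(c,[(245,218),(301,280)],.179),ray(c,[(260,206),(332,250)],.209))
# stand cream mask lines per view
for n,c in cap.items():
    h=cv2.cvtColor(c["img"],cv2.COLOR_BGR2HSV); m=cv2.inRange(h,(18,15,185),(40,80,255))
    cn=max(cv2.findContours(m,0,2)[0],key=cv2.contourArea)
    print(n,cv2.contourArea(cn),rect(c,cn,.006), ray(c,cv2.approxPolyDP(cv2.convexHull(cn),5,True)[:,0],.006).tolist())
E
```

```text
scene yellow ((647.4325561523438, -113.55976104736328), (128.5934295654297, 20.890480041503906), 9.341437339782715) (234, 259, 40, 44)
top yellow ((646.5987548828125, -114.28487396240234), (126.96707916259766, 18.851762771606445), 8.807168960571289) (328, 146, 13, 45)
stand top [[ 0.4194  0.2707]
 [ 0.4892 -0.2092]
 [ 0.7614 -0.1737]]
red top upper [[ 0.7067 -0.0228]
 [ 0.7101 -0.0649]
 [ 0.5332 -0.0762]
 [ 0.5079  0.0661]]
stand scene [[ 0.4889 -0.2061]
 [ 0.7656 -0.1614]
 [ 0.4225  0.2788]
 [ 0.6601  0.3915]]
red scene: white top -y edge corners z.179, +y edge z.209 [[ 0.5405 -0.0617]
 [ 0.7235 -0.0359]] [[ 0.5442 -0.0234]
 [ 0.7106  0.0505]]
scene 19894.0 ((692.0361328125, 78.5224609375), (490.4605407714844, 499.5143127441406), 8.915748596191406) [[0.4138741305623037, 0.2713255429035404], [0.6339703621689317, 0.3205660612730475], [0.9228162590733999, 0.17950827867089086], [0.9379373256884539, 0.04514147206987562], [0.762357020463161, -0.16218528223625225], [0.4902859312052441, -0.20396207507877215]]
top 6595.0 ((589.5099487304688, 53.1336669921875), (274.1356506347656, 482.0314025878906), 8.78647518157959) [[0.7313108213322201, -0.16507617514826936], [0.49184720303243534, -0.20364797639624574], [0.41937732135451433, 0.2707145936051631], [0.4865507522858963, 0.2799128588666689], [0.706497877714651, 0.18489798354446293], [0.7476224181736049, -0.0818322064373385]]
```

```bash
python3 -m crank '[{"xyz":[-19.7,12.9,0],"delta_rot":[0,0,-82.5],"claw":1},{"xyz":[-19.7,12.9,0],"delta_rot":[0,0,-82.5],"claw":1},{"xyz":[-19.7,12.9,0],"delta_rot":[0,0,-82.5],"claw":1},{"xyz":[-19.7,12.9,0],"delta_rot":[0,0,-82.5],"claw":1},{"xyz":[-19.7,12.9,0],"delta_rot":[0,0,-82.5],"claw":1},{"xyz":[-19.7,12.9,0],"delta_rot":[0,0,-82.5],"claw":1},{"xyz":[-19.7,12.9,0],"delta_rot":[0,0,-82.5],"claw":1},{"xyz":[-19.7,12.9,0],"delta_rot":[0,0,-82.5],"claw":1},{"xyz":[-19.7,12.9,0],"delta_rot":[0,0,-82.5],"claw":1},{"xyz":[-19.7,12.9,0],"delta_rot":[0,0,-82.5],"claw":1},{"xyz":[-19.7,12.9,0],"delta_rot":[0,0,-82.5],"claw":1},{"xyz":[-19.7,12.9,0],"delta_rot":[0,0,-82.5],"claw":1},{"xyz":[-19.7,12.9,0],"delta_rot":[0,0,-82.5],"claw":1},{"xyz":[-19.7,12.9,0],"delta_rot":[0,0,-82.5],"claw":1},{"xyz":[-19.7,12.9,0],"delta_rot":[0,0,-82.5],"claw":1},{"xyz":[-19.7,12.9,0],"delta_rot":[0,0,-82.5],"claw":1}]'
cat > st.py <<'E'
from h import *
O=np.array([.590,.063]);a=np.radians(8.8);S=np.array([[np.cos(a),np.sin(a)],[-np.sin(a),np.cos(a)]])
def show(extra=""):
    s=r.get_state(); p=np.array(s["tcp_pos"])
    print("t",s["time_s"],"stand xy",(S@(p[:2]-O)).round(4),"z",p[2].round(4),"rot",np.round(s["eef_rot"],1),"F",np.round(s["contact_force"],1),"w",s["gripper_width"],"j",np.round(s["joints"]),extra)
if __name__=="__main__": show()
E
python3 st.py; python3 - <<'E'
from h import *
cv2.imwrite("pics/s1.png",optics.capture("scene")["img"])
E
```

```text
time_s: 2.2
tcp_pos: [0.6475, -0.1119, 0.227]
eef_rot: [-180.0, -0.0, -81.3]
contact_force: [-0.0, -0.0, -0.3]
gripper_width: 0.0003
gripper_force: 0.0
t 2.2 stand xy [ 0.0301 -0.1817] z 0.227 rot [-180.    -0.   -81.3] F [-0.  -0.  -0.3] w 0.0003089017595589693 j [  7.  19.  -2.   0. -69.   2.]
```

View pics/s1.png

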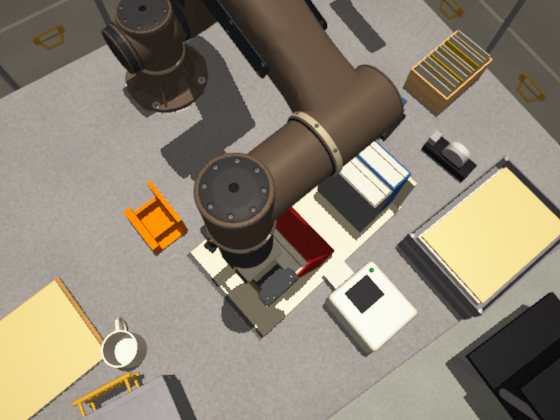

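Tool is behind the overhanging top at stand (0.03, -0.18), clear of the file. Descend and start pushing.

```bash
python3 -m crank '[{"xyz":[0,0,1.1],"delta_rot":[0,0,0],"claw":1},{"xyz":[0,0,2.2],"delta_rot":[0,0,0],"claw":1},{"xyz":[0,0,2.2],"delta_rot":[0,0,0],"claw":1},{"xyz":[-0.4,0,2.2],"delta_rot":[0,0,0],"claw":1},{"xyz":[-0.8,0,2.2],"delta_rot":[0,0,0],"claw":1},{"xyz":[-1.0,0,2.2],"delta_rot":[0,0,0],"claw":1},{"xyz":[-1.2,0,2.2],"delta_rot":[0,0,0],"claw":1},{"xyz":[-1.4,0,2.2],"delta_rot":[0,0,0],"claw":1},{"xyz":[-1.6,0,2.2],"delta_rot":[0,0,0],"claw":1},{"xyz":[-1.6,0,2.2],"delta_rot":[0,0,0],"claw":1}]'; python3 st.py; python3 - <<'E'
from st import *
c=optics.capture("scene"); p=np.array(r.get_state()["tcp_pos"])
for z in(.3,.4,.5,.6):print(z,ray(c,[(235,187)],z))
E
```

```text
time_s: 3.5
tcp_pos: [0.6405, -0.0631, 0.1604]
eef_rot: [180.0, 0.0, -81.2]
contact_force: [-0.2, -0.8, -0.6]
gripper_width: 0.0002
gripper_force: 0.1
t 3.5 stand xy [ 0.0307 -0.1323] z 0.1604 rot [180.    0.  -81.2] F [-0.2 -0.8 -0.6] w 0.0002443366315182169 j [ 12.  20.  -9.  -0. -61.  -3.] 
0.3 [[ 0.51021228 -0.05817505]]
0.4 [[ 0.54723262 -0.07214164]]
0.5 [[ 0.58425295 -0.08610823]]
0.6 [[ 0.62127329 -0.10007482]]
```

```bash
python3 -m crank '[{"xyz":[-0.15,0,0],"delta_rot":[0,0,0],"claw":1},{"xyz":[-0.3,0,0],"delta_rot":[0,0,0],"claw":1},{"xyz":[-0.45,0,0],"delta_rot":[0,0,0],"claw":1},{"xyz":[-0.6,0,0],"delta_rot":[0,0,0],"claw":1},{"xyz":[-0.75,0,0],"delta_rot":[0,0,0],"claw":1},{"xyz":[-0.75,0,0],"delta_rot":[0,0,0],"claw":1}]'; python3 st.py; python3 - <<'E'
from h import *
cv2.imwrite("pics/s2.png",optics.capture("scene")["img"][130:360,150:450].repeat(2,0).repeat(2,1))
E
```

```text
time_s: 4.3
tcp_pos: [0.6372, -0.0409, 0.1606]
eef_rot: [-180.0, 0.0, -81.2]
contact_force: [-0.2, -0.2, -0.1]
gripper_width: 0.0007
gripper_force: 0.0
t 4.3 stand xy [ 0.0307 -0.1099] z 0.1606 rot [-180.     0.   -81.2] F [-0.2 -0.2 -0.1] w 0.000743671411101815 j [ 14.  20.  -9.  -0. -61.  -5.]
```

View pics/s2.png

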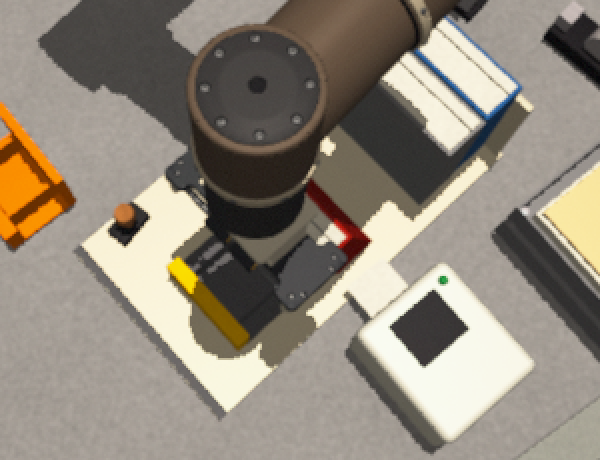

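The red file's top face now looks level and contact has ended. I'll back off and check it.

```bash
python3 -m crank '[{"xyz":[1.2,0,0],"delta_rot":[0,0,0],"claw":1},{"xyz":[2.5,0,0],"delta_rot":[0,0,0],"claw":1},{"xyz":[3.9,0,0],"delta_rot":[0,0,0],"claw":0.5},{"xyz":[3.9,0,0],"delta_rot":[0,0,0],"claw":0.5},{"xyz":[3.9,0,0],"delta_rot":[0,0,0],"claw":0.5}]'; python3 st.py; python3 - <<'E'
from st import *
c=optics.capture("scene");cv2.imwrite("pics/s3.png",c["img"][130:360,150:450].repeat(2,0).repeat(2,1))
t=optics.capture("top");cv2.imwrite("pics/t3.png",t["img"][100:280,150:400].repeat(3,0).repeat(3,1))
for c in(c,t):
    (x,y),sz,an=rect(c,yellow(c),.056);print("yellow",S@(np.array([x,y])/1000-O),sz,an)
E
```

```text
time_s: 4.97
tcp_pos: [0.6549, -0.1571, 0.1603]
eef_rot: [180.0, 0.0, -81.3]
contact_force: [-0.2, 0.7, -0.3]
gripper_width: 0.0249
gripper_force: 0.0
t 4.975 stand xy [ 0.0304 -0.2275] z 0.1603 rot [180.    0.  -81.3] F [-0.2  0.7 -0.3] w 0.02487145874386543 j [  3.  23.  -5.  -0. -62.   6.] 
yellow [-0.05863416  0.61291574] (113.13741302490234, 3.534083604812622) 8.501971244812012
yellow [-0.00970709 -0.18377424] (49.77721405029297, 18.908679962158203) 8.204734802246094
```

View pics/s3.png

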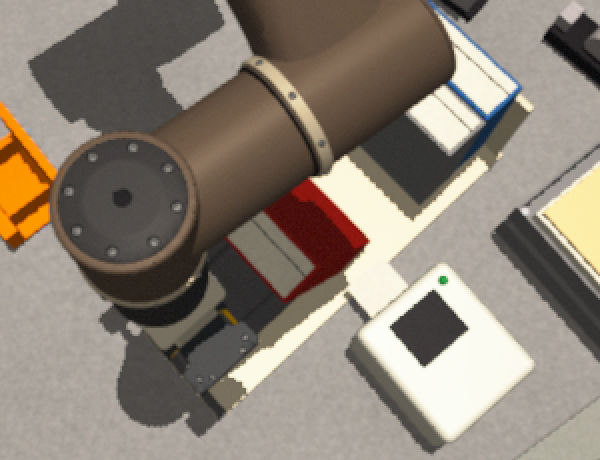

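View pics/t3.png

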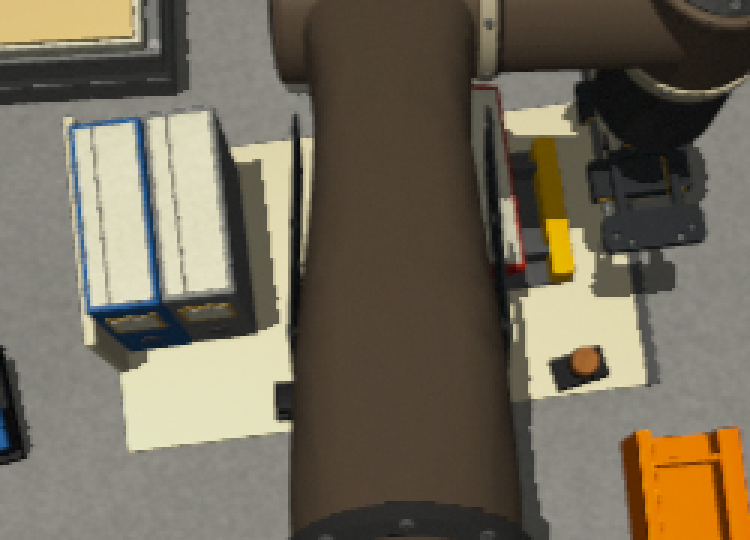

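The red +y face is still visible from the scene camera, whose eye is on the -y side. So the file is still leaning, and the push was either short or never made contact. I'll compare before and after.

```bash
python3 - <<'E'
import cv2,numpy as np
a=cv2.imread("pics/scene0.png")[195:305,220:350];b=cv2.imread("pics/top0.png")[115:225,240:370]
s=cv2.imread("pics/s3.png")[::2,::2][195-130:305-130,220-150:350-150]
k=lambda i:cv2.resize(i,None,fx=3,fy=3,interpolation=0)
t=cv2.imread("pics/t3.png")[::3,::3][15:125,90:220]
cv2.imwrite("pics/cmp.png",cv2.resize(np.vstack([np.hstack([k(a),k(b)]),np.hstack([k(s),k(t)])]),(709,600)))
E
```

```text
(no output)
```

View pics/cmp.png

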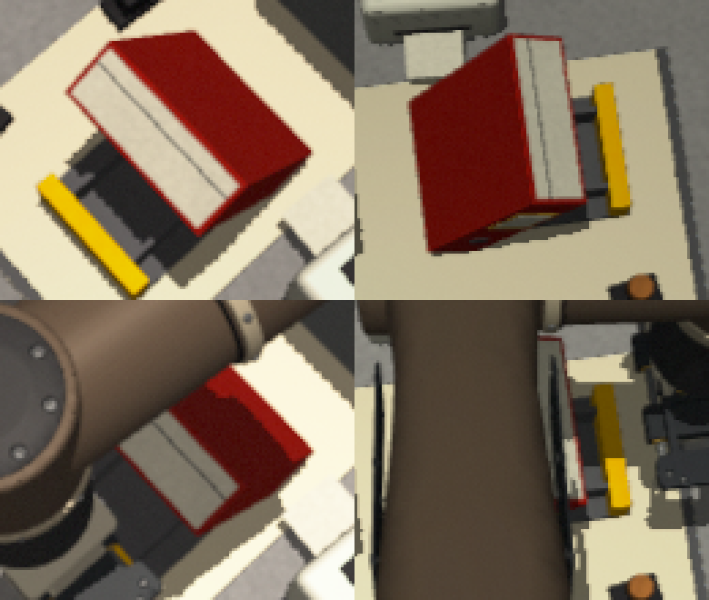

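```bash
python3 - <<'E'
from st import *
A,B=optics.capture("scene"),optics.capture("top")
for n,(p,q) in {"-x":((244.6,228.7),(324.2,189.4)),"+x":((292.2,280.4),(316.8,128.9))}.items():
    for z in(.16,.17,.18,.19): print(n,z,(S@(ray(A,p,z)[0]-O)).round(4),(S@(ray(B,q,z)[0]-O)).round(4))
E
```

```text
-x 0.16 [-0.0548 -0.1298] [-0.0483 -0.1369]
-x 0.17 [-0.0522 -0.1313] [-0.0504 -0.1358]
-x 0.18 [-0.0496 -0.1328] [-0.0524 -0.1347]
-x 0.19 [-0.0471 -0.1342] [-0.0544 -0.1335]
+x 0.16 [ 0.1028 -0.1299] [ 0.1112 -0.1412]
+x 0.17 [ 0.1039 -0.1314] [ 0.1078 -0.1401]
+x 0.18 [ 0.1049 -0.1328] [ 0.1045 -0.1389]
+x 0.19 [ 0.106  -0.1343] [ 0.1012 -0.1377]
```

The top edge sits at stand y≈-0.135, z≈0.18. The last push stopped around 19°, just short of the tipping point, and the file fell back with the bookend unmoved. I'll repeat it and go further.

```bash
python3 -m crank '[{"xyz":[-1.2,0,0],"delta_rot":[0,0,0],"claw":0.5},{"xyz":[-2.3,0,0],"delta_rot":[0,0,0],"claw":0.5},{"xyz":[-2.7,0,0],"delta_rot":[0,0,0],"claw":0.5},{"xyz":[-2.9,0,0],"delta_rot":[0,0,0],"claw":0.5},{"xyz":[-3.1,0,0],"delta_rot":[0,0,0],"claw":0.5},{"xyz":[-3.3,0,0],"delta_rot":[0,0,0],"claw":0.5},{"xyz":[-3.5,0,0],"delta_rot":[0,0,0],"claw":0.5},{"xyz":[-3.7,0,0],"delta_rot":[0,0,0],"claw":0.5},{"xyz":[-3.85,0,0],"delta_rot":[0,0,0],"claw":0.5},{"xyz":[-4.0,0,0],"delta_rot":[0,0,0],"claw":0.5},{"xyz":[-4.15,0,0],"delta_rot":[0,0,0],"claw":0.5},{"xyz":[-4.3,0,0],"delta_rot":[0,0,0],"claw":0.5},{"xyz":[-4.45,0,0],"delta_rot":[0,0,0],"claw":0.5},{"xyz":[-4.6,0,0],"delta_rot":[0,0,0],"claw":0.5},{"xyz":[-4.75,0,0],"delta_rot":[0,0,0],"claw":0.5},{"xyz":[-4.75,0,0],"delta_rot":[0,0,0],"claw":0.5}]'; python3 st.py
python3 -m crank '[{"xyz":[1.2,0,0],"delta_rot":[0,0,0],"claw":0.3},{"xyz":[2.5,0,0],"delta_rot":[0,0,0],"claw":0.3},{"xyz":[3.8,0,0],"delta_rot":[0,0,0],"claw":0.3},{"xyz":[4.8,0,0],"delta_rot":[0,0,0],"claw":0.3},{"xyz":[4.8,0,0],"delta_rot":[0,0,0],"claw":0.3}]';python3 st.py; python3 - <<'E'
from h import *
cv2.imwrite("pics/s4.png",np.hstack([optics.capture(n)["img"][100:360,150:420] for n in("scene","top")]))
E
```

```text
time_s: 7.18
tcp_pos: [0.6333, -0.0158, 0.1606]
eef_rot: [-180.0, 0.0, -81.2]
contact_force: [0.3, -0.3, 0.5]
gripper_width: 0.0436
gripper_force: 0.0
t 7.175 stand xy [ 0.0308 -0.0844] z 0.1606 rot [-180.     0.   -81.2] F [ 0.3 -0.3  0.5] w 0.04360034727525203 j [ 16.  19. -10.  -0. -61.  -7.] 
time_s: 7.8
tcp_pos: [0.6551, -0.1606, 0.1601]
eef_rot: [180.0, -0.0, -81.4]
contact_force: [-0.5, 0.4, -0.6]
gripper_width: 0.0613
gripper_force: 0.0
t 7.8 stand xy [ 0.0302 -0.2309] z 0.1601 rot [180.   -0.  -81.4] F [-0.5  0.4 -0.6] w 0.06126892476061461 j [  3.  23.  -4.   0. -63.   6.]
```

View pics/s4.png

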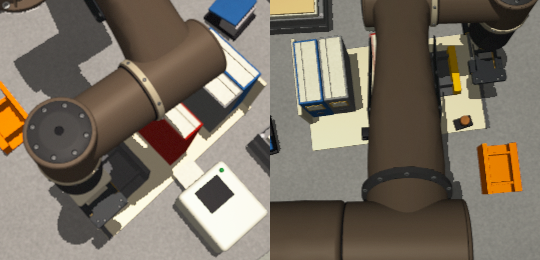

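The red file now stands upright: its -y face and top show at scene crop (170,125). The yellow block at top crop (455,70) has not moved. Next, lower behind the block and push the bookend.

```bash
python3 -m crank '[{"xyz":[0,0,1.3],"delta_rot":[0,0,0],"claw":0.3},{"xyz":[0,0,2.8],"delta_rot":[0,0,0],"claw":0.3},{"xyz":[0,0,4.3],"delta_rot":[0,0,0],"claw":0.3},{"xyz":[0,0,4.3],"delta_rot":[0,0,0],"claw":0.3},{"xyz":[0,0,4.3],"delta_rot":[0,0,0],"claw":0.3}]'; python3 st.py
python3 -m crank '[{"xyz":[-0.3,0,0],"delta_rot":[0,0,0],"claw":0.3},{"xyz":[-0.6,0,0],"delta_rot":[0,0,0],"claw":0.3},{"xyz":[-0.8,0,0],"delta_rot":[0,0,0],"claw":0.3},{"xyz":[-1.0,0,0],"delta_rot":[0,0,0],"claw":0.3},{"xyz":[-1.2,0,0],"delta_rot":[0,0,0],"claw":0.3},{"xyz":[-1.4,0,0],"delta_rot":[0,0,0],"claw":0.3}]';python3 st.py
```

```text
time_s: 8.52
tcp_pos: [0.6565, -0.158, 0.0333]
eef_rot: [-179.9, -0.0, -81.2]
contact_force: [0.7, -0.4, 1.2]
gripper_width: 0.0613
gripper_force: 0.0
t 8.525 stand xy [ 0.032  -0.2285] z 0.0333 rot [-179.9   -0.   -81.2] F [ 0.7 -0.4  1.2] w 0.06134605187136401 j [  3.  30. -12.   0. -48.   6.] 
time_s: 9.28
tcp_pos: [0.6497, -0.1177, 0.0327]
eef_rot: [-179.9, -0.1, -81.2]
contact_force: [1.7, -7.0, 2.1]
gripper_width: 0.0613
gripper_force: 3.3
t 9.275 stand xy [ 0.0313 -0.1877] z 0.0327 rot [-1.799e+02 -1.000e-01 -8.120e+01] F [ 1.7 -7.   2.1] w 0.06131847646466245 j [  7.  29. -14.   0. -47.   2.]
```

```bash
python3 -m crank '[{"xyz":[-0.2,0,0],"delta_rot":[0,0,0],"claw":0.3},{"xyz":[-0.4,0,0],"delta_rot":[0,0,0],"claw":0.3},{"xyz":[-0.6,0,0],"delta_rot":[0,0,0],"claw":0.3},{"xyz":[-0.8,0,0],"delta_rot":[0,0,0],"claw":0.3},{"xyz":[-1.0,0,0],"delta_rot":[0,0,0],"claw":0.3},{"xyz":[-1.2,0,0],"delta_rot":[0,0,0],"claw":0.3},{"xyz":[-1.4,0,0],"delta_rot":[0,0,0],"claw":0.3},{"xyz":[-1.6,0,0],"delta_rot":[0,0,0],"claw":0.3},{"xyz":[-1.8,0,0],"delta_rot":[0,0,0],"claw":0.3},{"xyz":[-2.0,0,0],"delta_rot":[0,0,0],"claw":0.3}]';python3 st.py
python3 -m crank '[{"xyz":[-0.2,0,0],"delta_rot":[0,0,0],"claw":0.3},{"xyz":[-0.4,0,0],"delta_rot":[0,0,0],"claw":0.3},{"xyz":[-0.6,0,0],"delta_rot":[0,0,0],"claw":0.3},{"xyz":[-0.8,0,0],"delta_rot":[0,0,0],"claw":0.3},{"xyz":[-1.0,0,0],"delta_rot":[0,0,0],"claw":0.3},{"xyz":[-1.2,0,0],"delta_rot":[0,0,0],"claw":0.3},{"xyz":[-1.4,0,0],"delta_rot":[0,0,0],"claw":0.3},{"xyz":[-1.6,0,0],"delta_rot":[0,0,0],"claw":0.3}]';python3 st.py
```

```text
time_s: 10.52
tcp_pos: [0.6405, -0.0588, 0.0326]
eef_rot: [-179.9, -0.1, -81.2]
contact_force: [1.1, -8.4, 2.8]
gripper_width: 0.0612
gripper_force: 4.4
t 10.525 stand xy [ 0.0313 -0.1281] z 0.0326 rot [-1.799e+02 -1.000e-01 -8.120e+01] F [ 1.1 -8.4  2.8] w 0.06122510260955578 j [ 12.  28. -16.   0. -46.  -4.] 
time_s: 11.52
tcp_pos: [0.6331, -0.0113, 0.0326]
eef_rot: [-179.9, -0.1, -81.2]
contact_force: [1.2, -8.8, 3.1]
gripper_width: 0.0612
gripper_force: 4.5
t 11.525 stand xy [ 0.0312 -0.08  ] z 0.0326 rot [-1.799e+02 -1.000e-01 -8.120e+01] F [ 1.2 -8.8  3.1] w 0.0611956015732145 j [ 17.  27. -18.   0. -45.  -8.]
```

```bash
python3 -m crank '[{"xyz":[-0.1,0,0],"delta_rot":[0,0,0],"claw":0.3},{"xyz":[-0.2,0,0],"delta_rot":[0,0,0],"claw":0.3},{"xyz":[-0.3,0,0],"delta_rot":[0,0,0],"claw":0.3},{"xyz":[-0.4,0,0],"delta_rot":[0,0,0],"claw":0.3},{"xyz":[-0.5,0,0],"delta_rot":[0,0,0],"claw":0.3}]';python3 st.py
python3 -m crank '[{"xyz":[-0.1,0,0],"delta_rot":[0,0,0],"claw":0.3},{"xyz":[-0.2,0,0],"delta_rot":[0,0,0],"claw":0.3},{"xyz":[-0.3,0,0],"delta_rot":[0,0,0],"claw":0.3}]';python3 st.py;
python3 - <<'E'
from h import *
cv2.imwrite("pics/s5.png",np.hstack([optics.capture(n)["img"][100:360,150:420] for n in("scene","top")]))
E
```

```text
time_s: 12.15
tcp_pos: [0.6308, 0.0029, 0.0326]
eef_rot: [-180.0, -0.1, -81.2]
contact_force: [2.2, -13.6, 3.1]
gripper_width: 0.0614
gripper_force: 6.8
t 12.15 stand xy [ 0.0311 -0.0656] z 0.0326 rot [-1.80e+02 -1.00e-01 -8.12e+01] F [  2.2 -13.6   3.1] w 0.06140309584185754 j [ 18.  27. -18.   0. -45.  -9.] 
time_s: 12.52
tcp_pos: [0.6306, 0.0039, 0.0328]
eef_rot: [180.0, -0.6, -81.2]
contact_force: [20.2, -64.9, -7.0]
gripper_width: 0.061
gripper_force: 33.6
t 12.525 stand xy [ 0.0311 -0.0646] z 0.0328 rot [180.   -0.6 -81.2] F [ 20.2 -64.9  -7. ] w 0.06097137114401381 j [ 18.  27. -18.   1. -45. -10.]
```

View pics/s5.png

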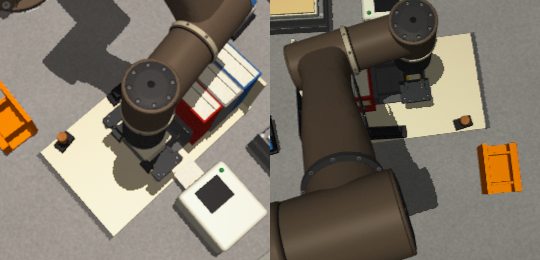

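The push met a firm stop at 65 N, carried by the fingers, so the row has closed up. Back off, rise, and check.

```bash
python3 -m crank '[{"xyz":[0.2,0,0],"delta_rot":[0,0,0],"claw":0.3},{"xyz":[0.4,0,0],"delta_rot":[0,0,0],"claw":0.3},{"xyz":[1.5,0,0],"delta_rot":[0,0,0],"claw":0.3},{"xyz":[3.0,0,0],"delta_rot":[0,0,0],"claw":0.3},{"xyz":[4.0,0,-1],"delta_rot":[0,0,0],"claw":0.3},{"xyz":[5.5,0,-3],"delta_rot":[0,0,0],"claw":0.3},{"xyz":[7,0,-5],"delta_rot":[0,0,0],"claw":0.3},{"xyz":[9,0,-6],"delta_rot":[0,0,0],"claw":0.3},{"xyz":[11,0,-6],"delta_rot":[0,0,0],"claw":0.3},{"xyz":[11,0,-6],"delta_rot":[0,0,0],"claw":0.3},{"xyz":[11,0,-6],"delta_rot":[0,0,0],"claw":0.3},{"xyz":[11,0,-6],"delta_rot":[0,0,0],"claw":0.3}]';python3 st.py
python3 - <<'E'
from st import *
A,B=optics.capture("scene"),optics.capture("top")
for c in(A,B):
    (x,y),sz,an=rect(c,yellow(c),.056);print("yellow",S@(np.array([x,y])/1000-O),sz,an)
k=lambda i:cv2.resize(i,(400,400),interpolation=cv2.INTER_CUBIC)
cv2.imwrite("pics/s6.png",np.hstack([k(A["img"][110:280,265:435]),k(B["img"][110:260,160:310])]))
E
```

```text
time_s: 14.12
tcp_pos: [0.6789, -0.3112, 0.2107]
eef_rot: [179.9, 0.1, -81.2]
contact_force: [-0.4, 0.2, 0.2]
gripper_width: 0.0609
gripper_force: 0.0
t 14.125 stand xy [ 0.0306 -0.3834] z 0.2107 rot [ 1.799e+02  1.000e-01 -8.120e+01] F [-0.4  0.2  0.2] w 0.06093285301430192 j [-10.  28.  10.  -0. -72.  19.] 
yellow [-0.05770981  0.61294854] (114.98889923095703, 3.635530710220337) 8.383620262145996
yellow [ 0.02882191 -0.04538551] (128.23385620117188, 19.712308883666992) 8.717599868774414
```

View pics/s6.png

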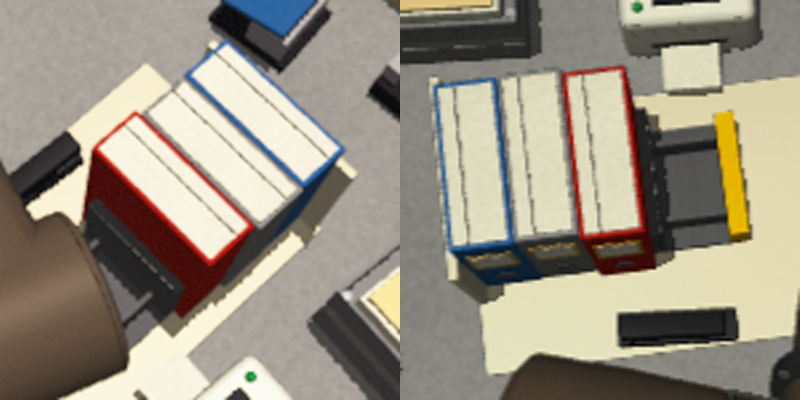

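```bash
python3 - <<'E'
from st import *
A,B=optics.capture("scene"),optics.capture("top")
f=lambda c,p,z:(S@(ray(c,p,z)-O).T).T.round(4).tolist()
T=lambda l:[(160+(x-400)*.375,110+y*.375) for x,y in l]
Q=lambda l:[(265+x*.425,110+y*.425) for x,y in l]
print("top blue+y",f(B,T([(453,248),(436,85)]),.206)); print("b/g",f(B,T([(512,242),(497,82)]),.206))
print("g-y",f(B,T([(577,236),(560,72)]),.206)); print("red+y",f(B,T([(583,236),(563,74)]),.206)); print("red-y",f(B,T([(643,228),(626,68)]),.206))
print("wall outer top",f(B,T([(432,78)]),.16)," stand front-left",f(B,T([(486,376)]),.006))
print("scene blue+y",f(A,Q([(224,42),(344,148)]),.206),"red -y",f(A,Q([(95,150),(211,264)]),.206),"red+y",f(A,Q([(137,113),(251,226)]),.206))
print("scene g",f(A,Q([(148,115),(265,226)]),.206),f(A,Q([(182,82),(304,187)]),.206),"blue-y",f(A,Q([(188,75),(307,185)]),.206))
print("scene wall",f(A,Q([(210,42),(222,48)]),.16),"floor front-left",f(A,Q([(148,65)]),.006))
print("scene +x+y floor",f(A,Q([(355,172)]),.006))
E
```

```text
top blue+y [[-0.0449, 0.2184], [0.1102, 0.2193]]
b/g [[-0.0465, 0.1647], [0.1055, 0.1628]]
g-y [[-0.0487, 0.1055], [0.1072, 0.1038]]
red+y [[-0.0495, 0.1001], [0.1049, 0.1013]]
red-y [[-0.0493, 0.0453], [0.1029, 0.0427]]
wall outer top [[0.1335, 0.231]]  stand front-left [[-0.1421, 0.234]]
scene blue+y [[-0.0464, 0.2218], [0.1098, 0.2258]] red -y [[-0.0481, 0.0483], [0.1059, 0.0495]] red+y [[-0.049, 0.1048], [0.1049, 0.1034]]
scene g [[-0.0403, 0.1112], [0.1137, 0.113]] [[-0.0433, 0.1603], [0.1115, 0.1684]] blue-y [[-0.0447, 0.1699], [0.112, 0.1719]]
scene wall [[-0.0681, 0.2344], [-0.0549, 0.2386]] floor front-left [[-0.1373, 0.2354]]
scene +x+y floor [[0.1176, 0.3156]]
```

The pictures show all three files and the bookend upright, square and touching. The row spans about 175 mm (nominal 180), and the stand's wall end reads about 15 mm short in my frame. Together with the firm 65 N stop, that means the row is closed against the wall. The arm is clear, so I'm handing in.

```bash
python3 -c "
from plant import job
print(job.close_job())"
```

```text
the job is handed in; nothing more can be done
None
```

I pushed the red file upright (on the second try; the first stopped short and it fell back) and slid the bookend in until the row hit a firm stop. The last pictures show the row closed and square; I handed it in, but no verdict came back.

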